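Take one module from the picking bin and close it in the test fixture

TASK

Lift the flat silver-topped module out of the blue sloping bin and lay it cover side up, flat between the white stops of the test fixture, then let go of it and swing the fixture's lid fully shut over it. Leave the black tape roll in its compartment of the bin, and do not push the yellow mug or the small brown bottle about.

Things in the scene. Friction and masses are not known exactly. Their poses are not given: they have to be found in the camera images.
- module: module in the bin: flat box, aluminium cover on a black body, 89 (x) x 61 (y) x 20 mm (z), about 0.16 kg; origin at the centre of its underside, z out of the cover. Lies flat on the sloping floor in either compartment, within 5 mm of the front lip, x up the slope; at least 27 mm are free either side of its 61 mm width. (Two like it lie flat on the worktop: not part of the job.)
- tape: black tape roll lying flat in the other compartment of the bin, 60 mm across, 19 mm high; origin at the centre of its underside. It stays there.
- bin: blue bin, fixed. Origin on the worktop under its middle; x level, to its back, y to its left, z up. Two compartments, each 132 mm wide, parted by a divider 25 mm high at y = 0. Walls 5 mm thick stand square to the sloping floor: front lip 27, sides 42, back 105 mm high. The back wall leans over the contents and blocks a vertical gripper: reach in square to the floor.
- bin_floor (a point): centre of the bin's floor, 62 mm above the bin's origin; axes as the bin's. The floor is 115 mm long up the slope and rises at 26 degrees towards +x, so the bin is open upward and towards its front.
- fixture: test fixture, fixed: aluminium base 130 (x) x 170 (y) x 16 mm, origin under its centre on the worktop, z up. Black pad on it, top at z = 22 mm, with white stops 8 mm high. Two rubber posts at x = +-54, y = -63 mm reach z = 46 mm; two hinge posts at x = +-54, y = +68 mm reach z = 58 mm. A fixed white slotted table, 210 mm high with a lever on it, stands close by on the robot's side.
- nest (a point): centre of the nest on top of the black pad, axes as the fixture's: the module's origin belongs here. The stops leave 97 mm along y and 69 mm along x, so the module lies with its long side along y (either way round), 4 mm to spare all round. Across x the middle is open for fingers, 54 mm wide between the stops.
- lid_hinge (a point): middle of the lid's hinge axis, which runs along the fixture's x, at [0, 68, 50] mm in the fixture's frame; does not move
- lid (a joint): lid angle, rad: 0 shut (level, on its own stop, 5 mm above the module), 1.57 upright, 1.9 fully open (leaning to the fixture's +y). Starts upright or leaning back; stays where left (0.22 N m of friction). It reaches 131 mm from the hinge (to the fixture's -y when shut), then the tab; 88 mm wide, 6 mm thick, hinge axis in its mid-plane; grey frame, clear window.
- lid_tab (a point): outer face (upper one when shut) of the red tab, 50 mm wide, in the middle of the lid's free edge, 141 mm from the hinge axis (the tab runs from 127 to 155 mm); when shut it points to the fixture's -y
- mug: yellow mug, 69 mm across and 68 mm high, origin at the centre of its underside; bystander
- bottle: small brown dropper bottle, 33 mm across and 102 mm high, origin at the centre of its underside; bystander
Things that resemble listed ones, but are neither listed nor needed, are in the scene too. There is more than one size of the tape; the job needs the larger.

How it is judged:
On the way, in this order (a step that is already met when the one before it is completed fails the run):
1. the module is lifted clear of the bin (height (world z) of module above 0.1 m and contact force between module and bin below 0.05 N), for 0.1 s.
2. the module lies flat in the nest, let go, while the lid is still open (horizontal distance between module and nest below 0.009 m and z of module in the frame of nest between -0.004 and 0.005 m and angle between the x axis of module and the y axis of fixture, either way round below 0.14 rad and angle between module's own z axis and vertical below 0.09 rad and contact force between module and the fingers below 0.05 N and value of joint lid above 1 rad), for 0.2 s.
At the end, for the whole second after the job is handed in: the module lies at rest in the nest, cover up and flat (within 5 degrees), its origin within 9 mm of the nest's centre and at most 5 mm above the pad, its long side within 8 degrees of the fixture's y; the lid is shut (below 0.06 rad); the tape roll still lies in the bin (horizontal distance between module and nest below 0.009 m and z of module in the frame of nest between -0.004 and 0.005 m and angle between the x axis of module and the y axis of fixture, either way round below 0.14 rad and angle between module's own z axis and vertical below 0.09 rad and value of joint lid below 0.06 rad and linear speed of module below 0.02 m/s and z of tape in the frame of bin between 0.03 and 0.09 m and horizontal distance between tape and bin below 0.125 m); the robot touches nothing.
It fails at once if the tape roll is moved more than 40 mm (it must stay in its compartment) (distance of tape from where it was at the start of the episode above 0.04 m).
It fails at once if the mug is pushed more than 30 mm (distance of mug from where it was at the start of the episode above 0.03 m).
It fails at once if the bottle is pushed more than 30 mm or knocked over (distance of bottle from where it was at the start of the episode above 0.03 m or angle between bottle's own z axis and vertical above 0.5 rad).
It also fails if it takes over 64 s, if anything falls off the work surface, if the arm or the gripper's body presses on something with over 40 N, if the wrist force passes 120 N, or if a joint passes its speed limit or range.

ROBOT

A 6-joint arm with a two-finger parallel gripper is mounted at the origin on the work surface; the furniture and walls round the work are solid. World frame = base frame: x ahead of the robot, y to its left, z up, the work surface at z = 0. Lengths are in m, angles in rad, forces in N, time in s.
With the tool pointing down it reaches from about 0.4 to 0.825 m from the base axis. Payload 7 kg.
Tool frame: the origin (TCP) lies between the finger pads; the fingertips stand arm.nose_length ahead of it and the grasp point (between the pads) is the TCP (arm.nose_length is the distance from the TCP to the fingertips, in m); x points along the fingers, z is the direction in which the jaws open and shut, and the axes are right-handed (so a half turn about x gives the same grasp; the last joint's range is limited). The gripper opens to 88 mm and grips with 3 to 60 N. Pads are 19 mm wide; open, the fingers measure 130 mm over their backs; the gripper's body (78 mm by 193 mm) begins 47 mm behind the grasp point.
Start: joints at [1.034, 0.359, 0.012, 0, -1.224, -0.288], TCP at [0.496, 0.458, 0.246] pointing down, gripper open.
Joint ranges: [-3.07, 3.07], [-1.43, 2.12], [-1.02, 1.25], [-3.03, 1.67], [-3.05, -0], [-3.03, 3.03]. Speed limits (rad/s): [2.39, 2.39, 3.01, 3.14, 3.14, 3.14].

INTERFACE

Orientations are given as [roll, pitch, yaw] about the fixed x, y, z axes, in that order (R = Rz(yaw) Ry(pitch) Rx(roll)).
In Python, from station import arm, viewer, spotter gives the robot as it stands.
- The arm moves only by the shell command python3 -m handwheel 'ROWS' [FORCE]. ROWS is a JSON object of lists of equal length, an entry for each row: "gripper": the gripper command: -1 is shut, 1 is fully open, values between are in proportion; "travel": the shift along the world's x, y, z each as a share of 500 mm, from -1 to 1, a list of three; "spin": the turn about the world's z as a share of 45 degrees, from -1 to 1. A call has 1 to 20 rows; each row is the pose to reach, as a shift and turn from the pose commanded when the call began; what a row does not reach only later rows make up. A row lasts 1/10 s, in which the tool goes at most 50 mm and 8.59 degrees, less where a joint would pass 70% of its speed; a pose out of reach is approached as far as the arm can. A call with a number of a shift or a turn outside -1 to 1 is refused whole. A call with a gripper value outside its range is refused whole. The fingers move at their own pace and stop on an object; FORCE is the grip in N (left out, the last holds). Time passes only in rows, so rows that repeat a pose let the fingers close. It gives the time, the measured TCP pose, the force and the opening at its end, in the units of the state.
- arm.get_state(): the state, without advancing time (a new reading comes with each control period).
- viewer.grab_frame(name): name is "scene" or "top" or "wrist"; returns a dict with "pixels" (400x640x3 uint8, blue, green, red), "fx", "fy", "cx", "cy" (pixels), "k1" (the pictures are not rectified: a ray, as slopes to the right and down, at radius r is drawn at 1 + k1 r^2 times it, then the intrinsics apply), "eye" and "attitude" of the camera in the world. Camera axes: x right, y down, z forward; pixel columns grow to the right and rows downward; lengths in m; the calibration is good to about 2 mm. A picture is of the moment at which its call begins. There is no depth.
- arm.job_done(): hands the job in, once; it reports no verdict.
Trained networks look in the newest picture that a camera, given by its name, has taken for a name from the list of things; names that differ only in an ending like _2 or _b are one class to them, and where a whole thing is asked for, a point or a joint stands for the part that bears it (a point fixed in the world has none). Each returns a list of dicts, best first, with "conf" (0 to 1); they miss things now and then, are a little off and sometimes report something else, mostly with a low value. They report only what shows in the picture. A call takes as long as a camera call. They do not tell look-alikes from the thing itself.
- spotter.spot_in(camera, label): "rect" ([left, top, right, bottom] in pixels, round what is visible of it).
- spotter.tip_of(camera, label): "at" ([column, row] in pixels: a listed point, or the origin of a listed thing).
The state is a dict: "t": time; "q": joint angles; "qd": joint speeds; "joint_efforts": joint torques, N m; "eef_pos": TCP position; "ee_rot": TCP orientation; "force": force on the tool from outside, world axes, zero at the start; "moment": the same for the moment, N m; "width": finger opening in m.
Only numpy, scipy, OpenCV 4.12 (cv2) and the standard library are available. Lean on these libraries where they do the work, as an engineer would, in place of code of your own. Each camera call takes 0.05 s, during which the arm holds its last target.

## Working session

There is one attempt and no reset: what is moved stays moved. The work goes in short steps, Python scripts to look and compute and a shell command to move; the robot and the scene stay as the last step left them, time stands still between calls to the robot, and variables do not carry over. Pictures are saved under pics/ and viewed, and the job is handed in when it is done.

```bash
ls; mkdir -p pics
python3 - <<'E'
from station import arm, viewer, spotter
import cv2, numpy as np
print(arm.get_state(), arm.nose_length)
for c in ["scene","top","wrist"]:
    f=viewer.grab_frame(c)
    print(c,{k:f[k] for k in f if k!="pixels"})
    cv2.imwrite(f"pics/{c}0.png",f["pixels"])
    for l in ["module","tape","bin","bin_floor","fixture","nest","lid_hinge","lid","lid_tab","mug","bottle"]:
        try: s=[(round(d["conf"],2),np.round(d["rect"]).astype(int).tolist()) for d in spotter.spot_in(c,l)]
        except Exception as e: s=str(e)[:60]
        try: t=[(round(d["conf"],2),np.round(d["at"],1).tolist()) for d in spotter.tip_of(c,l)]
        except Exception as e: t=str(e)[:60]
        print(l,s,t)
E
```

```text
pics
{'t': 0.0, 'q': array([ 1.03409600e+00,  3.59381204e-01,  1.10583783e-02, -3.51686130e-04,
       -1.22408258e+00, -2.88118814e-01]), 'qd': array([ 8.76649701e-05,  1.95553079e-04,  1.35628486e-03, -1.08390230e-04,
       -4.68684092e-04, -1.55857149e-03]), 'joint_efforts': array([-2.93911653e-03, -5.82716954e+01,  2.93064755e+01,  6.99748367e+00,
        6.98050659e-03, -1.55700086e-04]), 'eef_pos': array([0.49541014, 0.45779992, 0.24462584]), 'ee_rot': array([ 0.08550182,  1.56915363, -2.31023342]), 'force': array([0.95688772, 0.20667682, 0.11229309]), 'moment': array([0.04171492, 0.02354235, 0.0317539 ]), 'width': 0.08742832412473191} 0.019
scene {'fx': 475.61869853463753, 'fy': 475.61869853463753, 'cx': 314.3979535743728, 'cy': 200.10817749519478, 'k1': -0.08176184021649245, 'eye': array([ 0.20018753, -0.43266849,  0.7837988 ]), 'attitude': array([-2.39795495,  0.01496422, -0.77903202])}
module [(0.85, [388, 280, 441, 341])] [(0.83, [417.7, 309.9])]
tape [(0.9, [255, 251, 281, 275]), (0.71, [333, 252, 366, 286])] [(0.65, [267.8, 260.4]), (0.56, [351.2, 270.7])]
bin [(0.7, [2
[... 1482 characters left out ...]
 bin_floor, bottle, fixture, lid_hinge, lid_ta
lid_tab [(0.71, [203, 168, 247, 226])] [(0.93, [210.2, 189.6])]
mug [(0.83, [330, 129, 364, 174])] []
bottle [(0.68, [186, 147, 207, 169]), (0.16, [206, 170, 244, 222])] [(0.54, [199.6, 163.1])]
wrist {'fx': 347.16465969645446, 'fy': 347.16465969645446, 'cx': 310.5611259047873, 'cy': 198.54157045733018, 'k1': -0.019039363426534422, 'eye': array([0.53983981, 0.41043757, 0.38569677]), 'attitude': array([ 2.89380470e+00, -3.13983202e-05, -2.39585583e+00])}
module [] []
tape [] []
bin [] []
bin_floor [] []
fixture [] []
nest [] []
lid_hinge [] []
lid [] it knows: bin, bin_floor, bottle, fixture, lid_hinge, lid_ta
lid_tab [] []
mug [] []
bottle [] []
```

View pics/scene0.png

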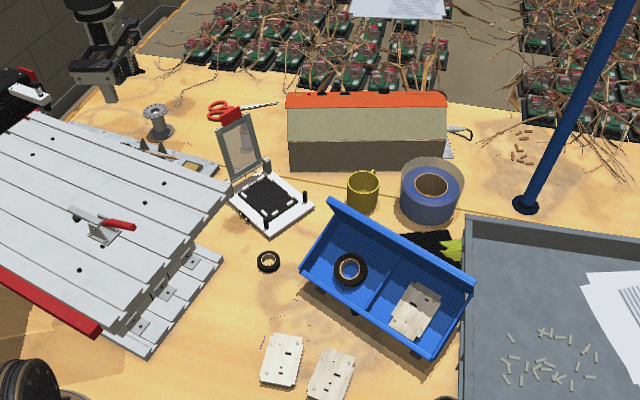

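View pics/top0.png

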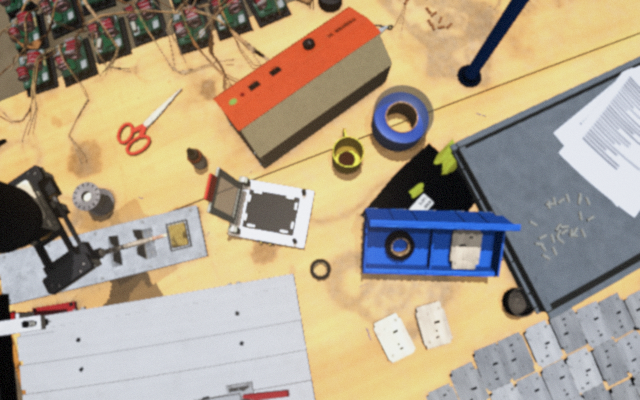

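View pics/wrist0.png

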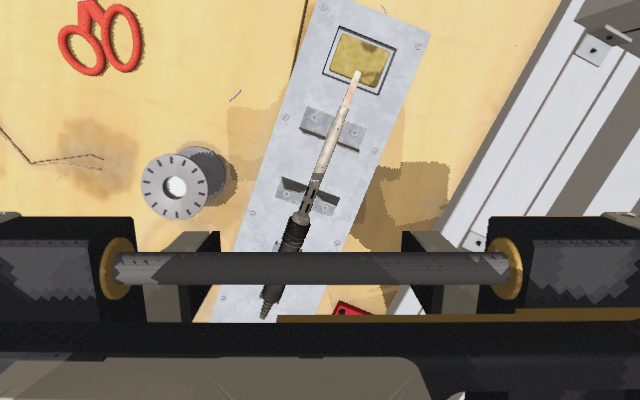

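The networks and the pictures agree. In top, the module is at (464,245) and the larger tape at (397,245). The fixture is at (265,212) with its lid leaning to image left, the bottle is at (196,160) and the mug at (348,155). Rows only allow travel and spin, so the tool stays vertical and the geometry needs care. I'll zoom in to fit poses.

```bash
cat > h.py <<'E'
import numpy as np, cv2
from scipy.spatial.transform import Rotation as R
from scipy.optimize import least_squares
def load():
    import json
    from station import viewer
def cam(f): return dict(K=(f["fx"],f["fy"],f["cx"],f["cy"]),k1=f["k1"],eye=np.array(f["eye"]),R=R.from_euler("xyz",f["attitude"]).as_matrix())
def proj(c,P):
    p=(np.atleast_2d(P)-c["eye"])@c["R"]; s=p[:,:2]/p[:,2:]; r2=(s**2).sum(1,keepdims=True)
    s=s*(1+c["k1"]*r2); return s*np.array(c["K"][:2])+np.array(c["K"][2:])
def ray(c,uv):
    fx,fy,cx,cy=c["K"]; K=np.array([[fx,0,cx],[0,fy,cy],[0,0,1.]])
    s=cv2.undistortPoints(np.array([[uv]],float),K,np.array([c["k1"],0,0,0]))[0,0]
    # cv2 model: same (1+k1 r^2)
    return c["R"]@np.array([s[0],s[1],1.])
def atz(c,uv,z):
    d=ray(c,uv); return c["eye"]+d*(z-c["eye"][2])/d[2]
def tri(cs,uvs):
    A=np.zeros((3,3));b=np.zeros(3)
    for c,uv in zip(cs,uvs):
        d=ray(c,uv);d/=np.linalg.norm(d);M=np.eye(3)-np.outer(d,d);A+=M;b+=M@c["eye"]
    x=np.linalg.solve(A,b); return x,[float(np.linalg.norm(proj(c,x)[0]-uv)) for c,uv in zip(cs,uvs)]
E
python3 - <<'E'
from h import *
from station import viewer
import pickle
S=viewer.grab_frame("scene");T=viewer.grab_frame("top")
pickle.dump((S,T),open("f0.pkl","wb"))
s,t=cam(S),cam(T)
for n,a,b in [("tape",(351.2,270.7),(396.7,244.6)),("module",(417.7,309.9),(463.6,245)),("bin_floor",(385.1,283.4),(428.4,239.8)),("bin",(383.2,301.1),(420.1,241.6)),("fixture",(271.6,203.5),(271.3,213.5)),("nest",(267,199.1),(270,212.8)),("hinge",(246.2,172.3),(239.7,202.6)),("tab",(228.6,115.9),(210.2,189.6))]:
    x,e=tri([s,t],[a,b]); print(n,x.round(3),np.round(e,1))
print("bottle",atz(t,(199.6,163.1),0), "mug",atz(s,(364,196.5),0))
def crop(F,r,k,n):
    x0,y0,x1,y1=r; cv2.imwrite(n,cv2.resize(F["pixels"][y0:y1,x0:x1],None,fx=k,fy=k,interpolation=cv2.INTER_CUBIC))
crop(S,(290,190,490,370),4-0,"pics/sb.png") if False else crop(S,(290,190,490,340),4,"pics/sb.png")
crop(T,(355,195,530,285),4,"pics/tb.png")
crop(S,(205,95,325,245),4,"pics/sf.png")
crop(T,(180,140,325,255),5,"pics/tf.png")
E
```

```text
tape [ 0.583 -0.122  0.059] [1.1 1. ]
module [ 0.601 -0.259  0.065] [1.  0.8]
bin_floor [ 0.602 -0.185  0.065] [1.4 1.2]
bin [ 0.606 -0.184 -0.002] [2.1 1.8]
fixture [ 0.621  0.152 -0.001] [1.8 1.8]
nest [0.617 0.155 0.016] [0.2 0.2]
hinge [0.62  0.219 0.053] [1.5 1.5]
tab [0.616 0.247 0.196] [0.3 0.4]
bottle [0.70891966 0.33611261 0.        ] mug [0.78459469 0.01689883 0.        ]
```

View pics/sb.png

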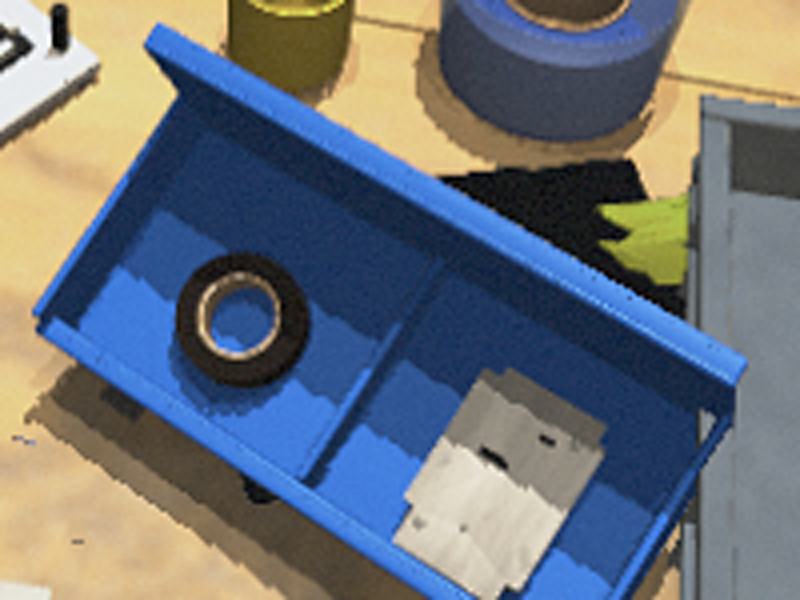

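View pics/tb.png

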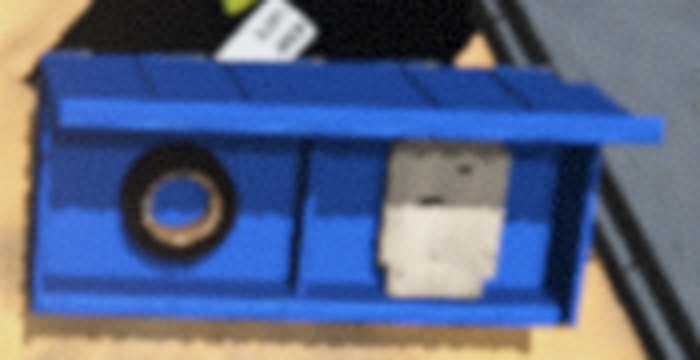

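View pics/sf.png

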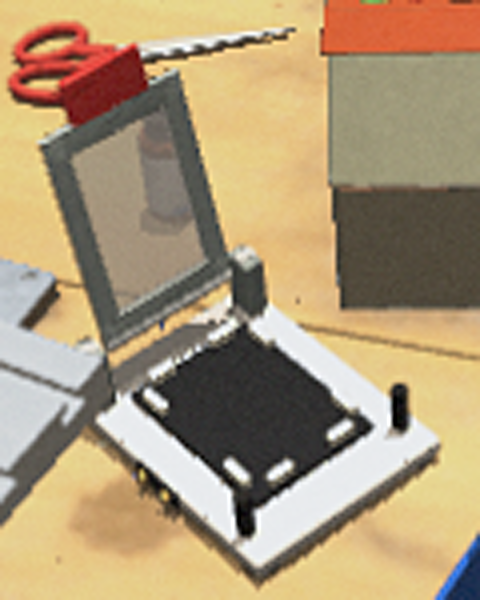

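View pics/tf.png

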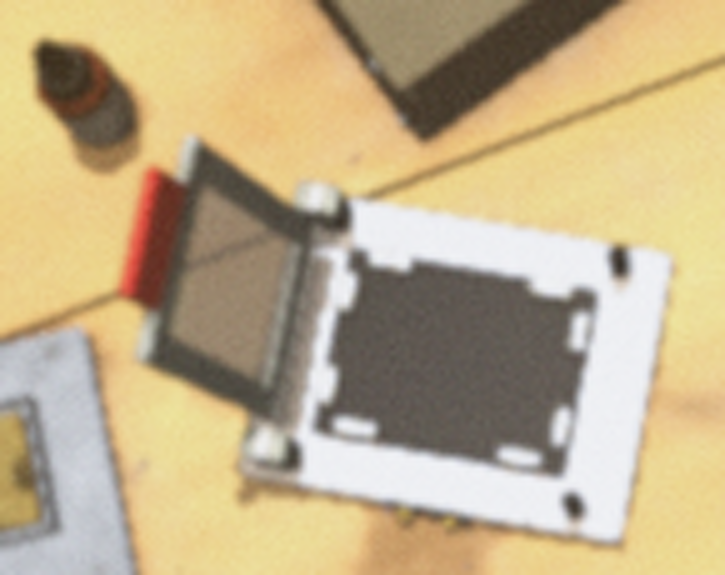

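```bash
cat > ov.py <<'E'
from h import *
import pickle
c,s_=np.cos(np.radians(26)),np.sin(np.radians(26))
def binpt(u,y,n): return np.array([u*c-n*s_, y, .062+u*s_+n*c])
def w(pose,P): x,y,yaw=pose; return R.from_euler("z",yaw).apply(np.atleast_2d(P))+[x,y,0]
def binlines():
    L=[]
    q=lambda *a:[binpt(*p) for p in a]
    h=.1395;i=.1345
    L.append(q((-.0625,-h,.027),(-.0625,h,.027))); L.append(q((-.0575,-i,0),(-.0575,i,0)));
    L.append(q((.0575,-i,0),(.0575,i,0))); L.append(q((.0575,-h,.105),(.0575,h,.105))); L.append(q((.0625,-h,.105),(.0625,h,.105)))
    for sg in(-1,1): L.append(q((-.0625,sg*h,.042),(.0575,sg*h,.042)));L.append(q((-.0575,sg*i,0),(.0575,sg*i,0)))
    L.append(q((-.0575,0,.025),(.0575,0,.025)))
    return L
def modbox(bp,u0,my,yaw=0):
    P=[]
    for n in(0,.02):
        P.append([binpt(u0+np.cos(yaw)*a-np.sin(yaw)*b,my+np.sin(yaw)*a+np.cos(yaw)*b,n) for a,b in((-.0445,-.0305),(.0445,-.0305),(.0445,.0305),(-.0445,.0305),(-.0445,-.0305))])
    return P
def fixlines():
    L=[]
    def rect(x,y,z):return [np.array(p) for p in((-x,-y,z),(x,-y,z),(x,y,z),(-x,y,z),(-x,-y,z))]
    L.append(rect(.065,.085,.016)); L.append(rect(.0345,.0485,.022))
    for x in(-.054,.054): L.append([np.array((x,-.063,.016)),np.array((x,-.063,.046))]);L.append([np.array((x,.068,.016)),np.array((x,.068,.058))])
    return L
def lidlines(a):
    f=lambda x,r,o=0.: np.array([x,.068-r*np.cos(a)+o*np.sin(a),.05+r*np.sin(a)+o*np.cos(a)])
    return [[f(-.044,.01),f(-.044,.131),f(.044,.131),f(.044,.01)],[f(-.025,.131,.003),f(-.025,.155,.003),f(.025,.155,.003),f(.025,.131,.003)]]
def draw(F,r,k,lines,n,col=(0,0,255)):
    cm=cam(F);x0,y0,x1,y1=r
    im=cv2.resize(F["pixels"][y0:y1,x0:x1],None,fx=k,fy=k,interpolation=cv2.INTER_CUBIC)
    for cc,ll in lines:
        for l in ll:
            p=np.concatenate([np.linspace(a,b,8) for a,b in zip(l[:-1],l[1:])]); p=((proj(cm,p)+.5-[x0,y0])*k).astype(int)
            cv2.polylines(im,[p.reshape(-1,1,2)],False,cc,1,cv2.LINE_AA)
    cv2.imwrite(n,im)
E
cat > fit0.py <<'E'
from ov import *
import sys
S,T=pickle.load(open("f0.pkl","rb"))
b=(.602,-.185,-.06);f=(.619,.153,-.05)
if len(sys.argv)>1: exec(sys.argv[1])
BL=[w(b,l) for l in binlines()];ML=[w(b,l) for l in modbox(b,-.011,-.074)]
FL=[w(f,l) for l in fixlines()];LL=[w(f,l) for l in lidlines(1.8)]
R_,Y,G=(0,0,255),(0,255,255),(0,255,0)
draw(S,(290,190,490,370),3,[(R_,BL),(G,ML)],"pics/osb.png")
draw(T,(355,195,530,285),4,[(R_,BL),(G,ML)],"pics/otb.png")
draw(S,(205,95,325,245),4,[(R_,FL),(G,LL)],"pics/osf.png")
draw(T,(180,140,325,255),5,[(R_,FL),(G,LL)],"pics/otf.png")
E
python3 fit0.py
```

```text
(no output)
```

View pics/osb.png

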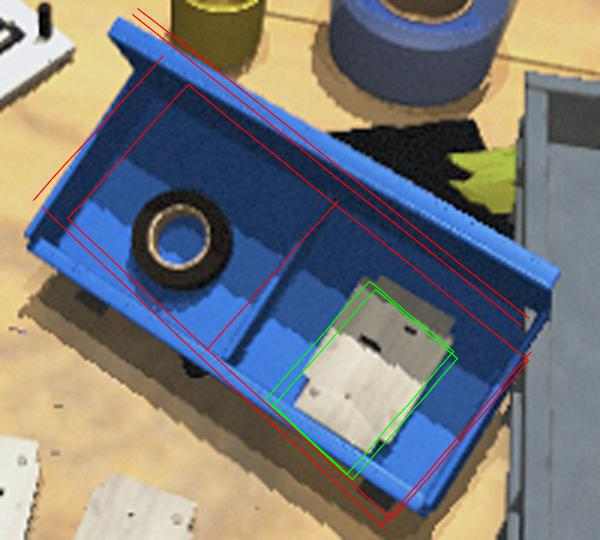

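View pics/otb.png

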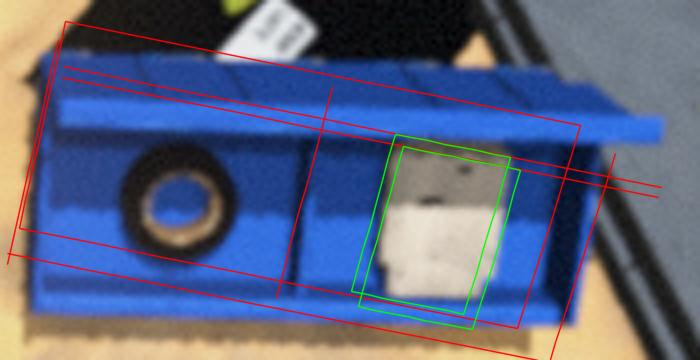

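View pics/osf.png

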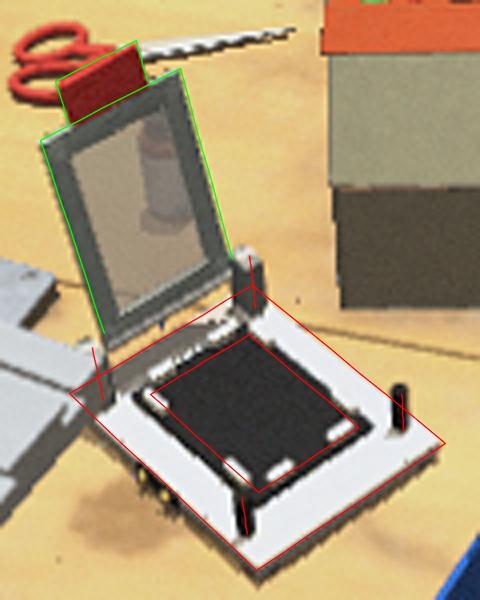

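View pics/otf.png

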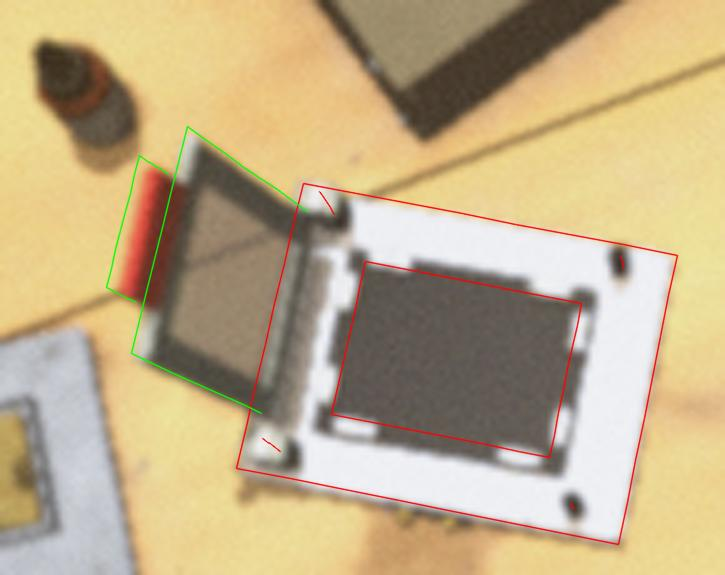

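```bash
cat > fit1.py <<'E'
from ov import *
S,T=pickle.load(open("f0.pkl","rb"));s,t=cam(S),cam(T)
def cor(px,off,k): return np.array(px)/k+np.array(off)-.5
fx=[(t,(672,255),(.065,-.085,.016)),(t,(620,543),(-.065,-.085,.016)),(t,(243,472),(-.065,.085,.016)),(t,(618,250),(.054,-.063,.046)),(t,(572,498),(-.054,-.063,.046)),
(s,(440,445),(.065,-.085,.016)),(s,(258,572),(-.065,-.085,.016)),(s,(400,388),(.054,-.063,.046)),(s,(243,490),(-.054,-.063,.046))]
def offk(c): return ((180,140),5) if c is t else ((205,95),4)
r=least_squares(lambda p:np.concatenate([(proj(c,w(p,P))[0]-cor(px,*offk(c))) for c,px,P in fx]),[.619,.153,-.05])
print("fix",r.x.round(4),r.fun.reshape(-1,2).round(1).tolist()); f=r.x
h=.1395
bx=[(t,(62,123),(.0575,h,.105)),(t,(662,142),(.0575,-h,.105)),(t,(32,313),(-.0625,h,.027)),(t,(577,325),(-.0625,-h,.027)),
(s,(28,247),(-.0625,h,.027)),(s,(425,512),(-.0625,-h,.027)),(s,(112,34),(.0575,h,.105)),(s,(550,288),(.0575,-h,.105))]
def offb(c): return ((355,195),4) if c is t else ((290,190),3)
r=least_squares(lambda p:np.concatenate([(proj(c,w(p,binpt(*P)))[0]-cor(px,*offb(c))) for c,px,P in bx]),[.602,-.185,0])
print("bin",r.x.round(4),r.fun.reshape(-1,2).round(1).tolist()); b=r.x
rl=least_squares(lambda a:np.concatenate([proj(c,w(f,lidlines(a[0])[0][i]))[0]-cor(px,*offk(c)) for c,px,i in [(t,(195,138),2),(t,(145,360),1),(s,(180,70),2),(s,(42,142),1)]]),[1.7])
print("lid",rl.x,rl.fun.round(1)); 
pickle.dump((b,f,rl.x[0]),open("pose.pkl","wb"))
BL=[w(b,l) for l in binlines()];ML=[w(b,l) for l in modbox(b,-.011,-.074)]
FL=[w(f,l) for l in fixlines()];LL=[w(f,l) for l in lidlines(rl.x[0])]
R_,Y,G=(0,0,255),(0,255,255),(0,255,0)
draw(S,(290,190,490,370),3,[(R_,BL),(G,ML)],"pics/osb.png")
draw(T,(355,195,530,285),4,[(R_,BL),(G,ML)],"pics/otb.png")
draw(S,(205,95,325,245),4,[(R_,FL),(G,LL)],"pics/osf.png")
draw(T,(180,140,325,255),5,[(R_,FL),(G,LL)],"pics/otf.png")
E
python3 fit1.py
```

```text
fix [ 0.6187  0.1539 -0.0335] [[0.2, -0.6], [-0.1, -0.2], [-1.4, 0.0], [-0.1, 0.6], [-0.2, 0.5], [1.1, -1.2], [0.2, -0.6], [0.2, 0.8], [0.0, 1.7]]
bin [ 0.6023 -0.187   0.1117] [[-0.9, 1.4], [-0.0, 0.9], [-0.6, -2.5], [-2.7, -2.1], [0.8, -1.2], [2.6, 0.6], [-2.2, 1.1], [0.3, 2.7]]
lid [1.75869658] [-0.  -1.  -0.4  0.2  0.3  0.3  0.2  0.8]
```

View pics/osb.png

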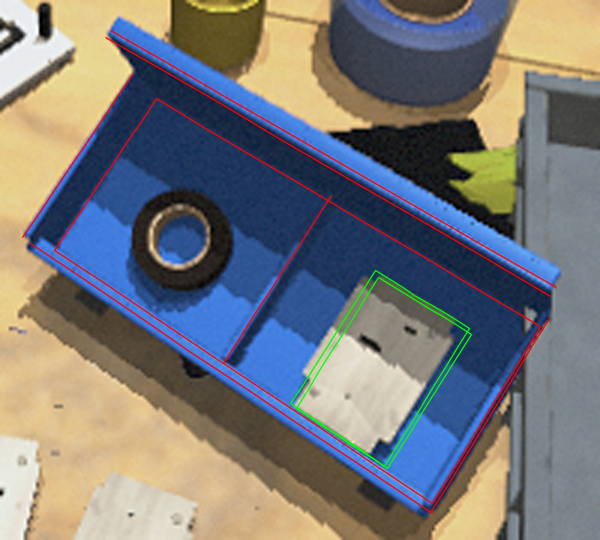

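View pics/otb.png

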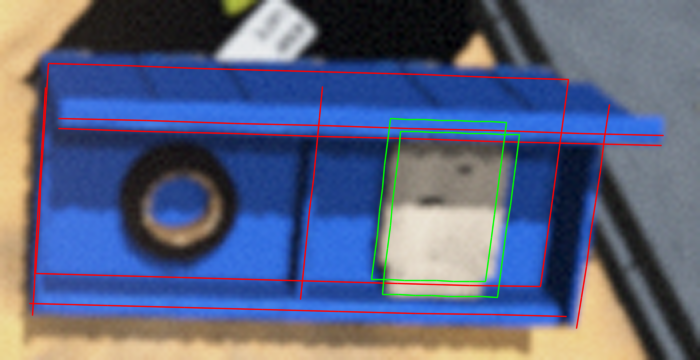

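View pics/otf.png

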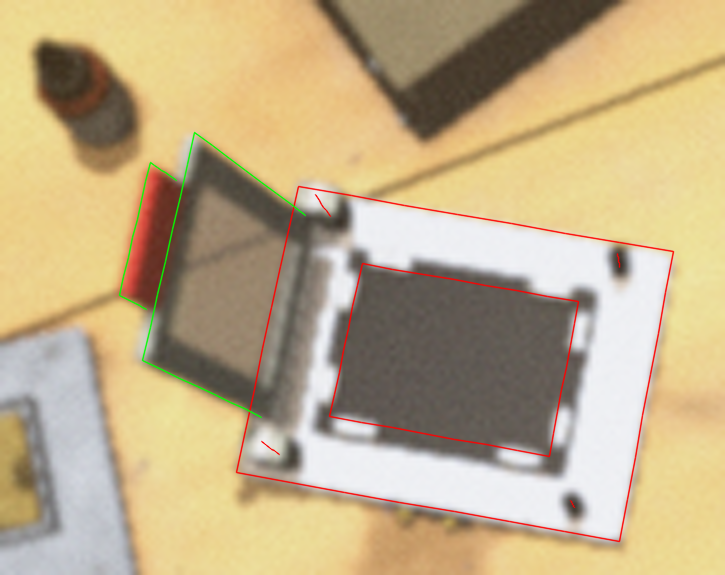

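Run:
```python
from ov import *
S,T=pickle.load(open("f0.pkl","rb"))
draw(S,(380,272,450,347),8,[],"pics/sm.png");draw(T,(440,222,500,277),10,[],"pics/tm.png")
```

```text
(no output)
```

View pics/sm.png

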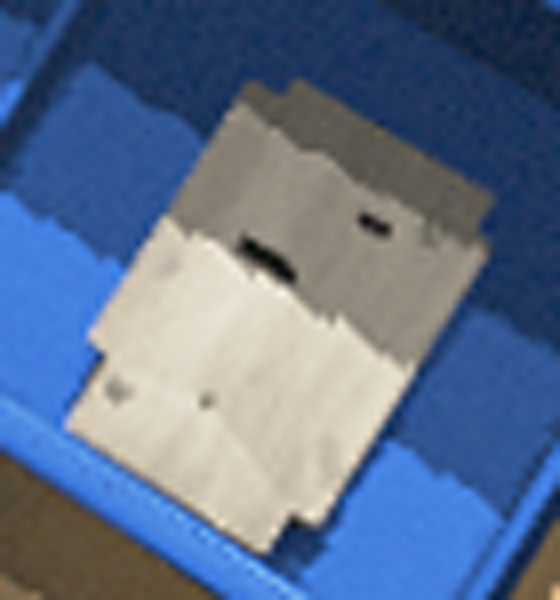

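View pics/tm.png

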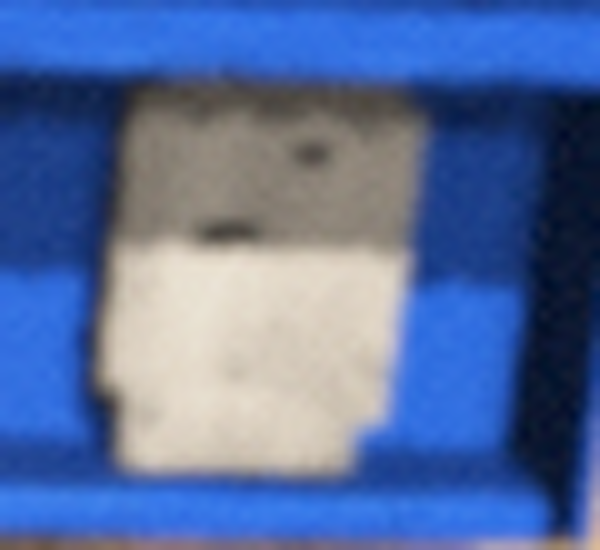

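```bash
cat > fit2.py <<'E'
from ov import *
S,T=pickle.load(open("f0.pkl","rb"));s,t=cam(S),cam(T); b,f,a=pickle.load(open("pose.pkl","rb"))
def X(l1,l2):
    g=lambda l:np.cross([*l[0],1],[*l[1],1]); p=np.cross(g(l1),g(l2)); return p[:2]/p[2]
sl,sr,sb,st=((240,85),(90,340)),((490,240),(320,525)),((65,425),(265,555)),((300,80),(495,195))
tl,tr,tb=((130,90),(100,390)),((427,110),(385,430)),((120,470),(350,475))
ob=[(s,X(sl,sb)/8+[380,272]-.5,0),(s,X(sr,sb)/8+[380,272]-.5,1),(s,X(sr,st)/8+[380,272]-.5,2),(s,X(sl,st)/8+[380,272]-.5,3),
(t,X(tl,tb)/10+[440,222]-.5,0),(t,X(tr,tb)/10+[440,222]-.5,1)]
C=np.array([(-.0445,.0305,.02),(-.0445,-.0305,.02),(.0445,-.0305,.02),(.0445,.0305,.02)])
def mod(p): 
    return R.from_euler("zy",[p[3],-p[4]]) if 0 else R.from_euler("ZY",[p[3],-p[4]])
fun=lambda p:np.concatenate([proj(c,mod(p).apply(C[i])+p[:3])[0]-uv for c,uv,i in ob])
for fixp in (False,True):
    if fixp: g=lambda q:fun(np.r_[q,np.radians(26)]); r=least_squares(g,[.6,-.26,.06,.1]); p=np.r_[r.x,np.radians(26)]
    else: r=least_squares(fun,[.6,-.26,.06,.1,.45]);p=r.x
    print(p[:3].round(4),np.degrees(p[3:]).round(1),r.fun.reshape(-1,2).round(1).tolist())
    d=R.from_euler("z",-b[2]).apply(p[:3]-[b[0],b[1],.062]); print("in bin: u,y,n",d[0]*c+d[2]*s_,d[1],-d[0]*s_+d[2]*c)
    for i in C: print((mod(p).apply(i)+p[:3]).round(4))
np.save("mod.npy",p)
E
python3 fit2.py
```

```text
[ 0.5998 -0.2575  0.0584] [ 7.5 26.1] [[-0.8, 0.0], [0.1, 0.3], [0.3, -0.1], [0.2, -0.0], [-0.1, 0.1], [0.2, -0.4]]
in bin: u,y,n -0.010845155041189023 -0.06981967016474637 0.0012344204255923565
[ 0.5475 -0.2336  0.0567]
[ 0.5555 -0.2941  0.0567]
[ 0.6347 -0.2836  0.0959]
[ 0.6267 -0.2232  0.0959]
[ 0.5998 -0.2575  0.0583] [ 7.5 26. ] [[-0.8, 0.0], [0.1, 0.3], [0.3, -0.1], [0.2, -0.0], [-0.1, 0.1], [0.2, -0.4]]
in bin: u,y,n -0.010883706684313444 -0.06980409800929463 0.0011505130611508475
[ 0.5475 -0.2336  0.0567]
[ 0.5555 -0.2941  0.0567]
[ 0.6348 -0.2836  0.0957]
[ 0.6268 -0.2231  0.0957]
```

Run:
```python
from ov import *
from station import arm
S,T=pickle.load(open("f0.pkl","rb"));s,t=cam(S),cam(T); b,f,a=pickle.load(open("pose.pkl","rb"));p=np.load("mod.npy")
st=arm.get_state();M=R.from_euler("xyz",st["ee_rot"]).as_matrix();print(M.round(3))
zy=np.degrees(np.arctan2(M[1,2],M[0,2]));yy=np.degrees(np.arctan2(M[1,1],M[0,1]))
print("z yaw",zy,"y yaw",yy, "need z yaw", np.degrees(p[3])+90)
print("table corner",atz(t,(293,277),.21),atz(t,(312,398),.21), atz(s,(229,190),.21),atz(s,(128,318),.21))
# local clearance, 2D in plane along module heading through gripped s (distance from module centre along slope)
Mo=R.from_euler("ZY",[p[3],-p[4]])
h=np.array([np.cos(p[3]),np.sin(p[3]),0])
wt=w(b,[binpt(.0575,y,.105) for y in(-.1395,-.07,0)]); 
for so in(-.015,-.02,-.025,-.03):
  for dep in(.010,.012,.014):
    top=Mo.apply([so,0,.02])+p[:3]; tip=top-[0,0,dep]; tcp=tip+[0,0,.019]
    back=tcp+.039*h; 
    # wall clearance along h at wall's top
    cl=min((x-back)@h for x in wt)
    bz=tcp[2]+.047
    # side wall/bin divider height at back edge at lateral +-.0965
    out=[]
    for y,n in((-.1395,.042),(-.1345,.042),(0,.025)):
        bx=(R.from_euler("z",-b[2]).apply(back-[b[0],b[1],0]))[0]+abs(y+.07)*abs(p[3]-b[2])
        u=(bx+n*s_)/c; out.append(bz-binpt(u,y,n)[2])
    print(so,dep,tcp.round(4),"wall",round(cl*1000,1),"side",np.round(np.array(out)*1000,1))
```

```text
[[ 0.     0.679 -0.734]
 [ 0.    -0.734 -0.679]
 [-1.    -0.    -0.   ]]
z yaw -137.25885318945086 y yaw -47.25885309901106 need z yaw 97.53253194570952
table corner [0.48321755 0.0733603  0.21      ] [0.29118216 0.01236414 0.21      ] [0.48027503 0.06780335 0.21      ] [ 0.23291982 -0.02536166  0.21      ]
-0.015 0.01 [ 0.5778 -0.2604  0.0787] wall -2.2 side [13.1 13.2 32. ]
-0.015 0.012 [ 0.5778 -0.2604  0.0767] wall -2.2 side [11.1 11.2 30. ]
-0.015 0.014 [ 0.5778 -0.2604  0.0747] wall -2.2 side [ 9.1  9.2 28. ]
-0.02 0.01 [ 0.5733 -0.261   0.0765] wall 2.3 side [13.1 13.2 32. ]
-0.02 0.012 [ 0.5733 -0.261   0.0745] wall 2.3 side [11.1 11.2 30. ]
-0.02 0.014 [ 0.5733 -0.261   0.0725] wall 2.3 side [ 9.1  9.2 28. ]
-0.025 0.01 [ 0.5689 -0.2616  0.0743] wall 6.8 side [13.1 13.2 32. ]
-0.025 0.012 [ 0.5689 -0.2616  0.0723] wall 6.8 side [11.1 11.2 30. ]
-0.025 0.014 [ 0.5689 -0.2616  0.0703] wall 6.8 side [ 9.1  9.2 28. ]
-0.03 0.01 [ 0.5644 -0.2622  0.0721] wall 11.3 side [13.1 13.2 32. ]
-0.03 0.012 [ 0.5644 -0.2622  0.0701] wall 11.3 side [11.1 11.2 30. ]
-0.03 0.014 [ 0.5644 -0.2622  0.0681] wall 11.3 side [ 9.1  9.2 28. ]
```

Everything fits. The module residuals are under 1 px and its slope comes out at 26.1°. With the tool vertical, I can grip the lower third of the module (about 27 mm below its centre), which clears the leaning wall by about 8 mm. First I'll raise the arm and swing over.

```bash
python3 -m handwheel '{"gripper":[1,1,1,1,1,1,1,1,1,1,1,1,1,1],"travel":[[0,0,0.1],[0,0,0.2],[0,0,0.3],[0,-0.1,0.3],[0,-0.2,0.3],[0,-0.3,0.3],[0,-0.4,0.3],[0,-0.5,0.3],[0,-0.6,0.3],[0,-0.7,0.3],[0,-0.72,0.3],[0,-0.72,0.3],[0,-0.72,0.3],[0,-0.72,0.3]],"spin":[0,0,0,-0.15,-0.3,-0.45,-0.6,-0.75,-0.9,-1,-1,-1,-1,-1]}'; python3 -m handwheel '{"gripper":[0.73,0.73,0.73,0.73,0.73,0.73,0.73,0.73,0.73,0.73,0.73,0.73,0.73,0.73],"travel":[[0.02,-0.1,0],[0.04,-0.2,0],[0.06,-0.3,0],[0.08,-0.4,0],[0.1,-0.5,0],[0.12,-0.6,0],[0.13,-0.7,0],[0.14,-0.72,0],[0.14,-0.72,0],[0.14,-0.72,0],[0.14,-0.72,0],[0.14,-0.72,0],[0.14,-0.72,0],[0.14,-0.72,0]],"spin":[-0.15,-0.3,-0.45,-0.6,-0.75,-0.9,-1,-1,-1,-1,-1,-1,-1,-1]}'
python3 - <<'E'
from station import arm
print(arm.get_state())
E
```

```text
t: 4.8
eef_pos: [0.4958, 0.0991, 0.3953]
ee_rot: [0.121, 1.57, -3.059]
force: [-0.0, -0.3, -0.2]
width: 0.088
t: 6.2
eef_pos: [0.5657, -0.2612, 0.396]
ee_rot: [-2.361, 1.57, -0.043]
force: [1.0, 0.7, 0.4]
width: 0.0759
{'t': 6.2, 'q': array([-1.19650696e-01,  2.17924700e-01,  1.50772068e-01, -5.38236265e-05,
       -1.50294613e+00, -7.04014076e-01]), 'qd': array([-6.87630845e-03,  3.13072460e-03, -4.48313881e-04, -7.75324555e-04,
        4.92649858e-05, -3.83277191e-04]), 'joint_efforts': array([ 9.93984472e-02, -4.88481510e+01,  3.10632563e+01,  7.42047831e+00,
       -1.97536260e-02, -1.43347548e-03]), 'eef_pos': array([ 0.56574232, -0.2611781 ,  0.39601132]), 'ee_rot': array([-2.36074516,  1.57009669, -0.04282091]), 'force': array([0.95304597, 0.72732665, 0.35843489]), 'moment': array([ 0.10060415, -0.12150076,  0.00943692]), 'width': 0.07586198915515828}
```

```bash
python3 -m handwheel '{"gripper":[0.73,0.73,0.73,0.73,0.73,0.73,0.73,0.73,0.73],"travel":[[0,0,-0.1],[0,0,-0.2],[0,0,-0.3],[0,0,-0.4],[0,-0.002,-0.48],[0,-0.002,-0.48],[0,-0.002,-0.48],[0,-0.002,-0.48],[0,-0.002,-0.48]],"spin":[-0.15,-0.3,-0.45,-0.6,-0.75,-0.784,-0.784,-0.784,-0.784]}'
cat > look.py <<'E'
import sys
from station import viewer,arm
import cv2,pickle,numpy as np
for c in sys.argv[2:]:
    f=viewer.grab_frame(c); pickle.dump(f,open(f"{c}_{sys.argv[1]}.pkl","wb")); cv2.imwrite(f"pics/{c}_{sys.argv[1]}.png",f["pixels"])
st=arm.get_state();print(st["t"],st["eef_pos"].round(4),st["ee_rot"].round(4),st["q"].round(3),st["width"],st["force"].round(1))
M=__import__("scipy.spatial.transform",fromlist=["Rotation"]).Rotation.from_euler("xyz",st["ee_rot"]).as_matrix();print("zyaw",np.degrees(np.arctan2(M[1,2],M[0,2])),M[:,0].round(3))
E
python3 look.py a wrist scene
```

```text
t: 7.1
eef_pos: [0.5672, -0.2632, 0.1584]
ee_rot: [-1.919, 1.566, -0.215]
force: [-0.4, 0.8, -0.2]
width: 0.0757
7.2 [ 0.5666 -0.263   0.1576] [-1.8718  1.5675 -0.1696] [-0.122  0.343 -0.224  0.    -1.001 -1.317] 0.07604317278366804 [ 0.4 -0.5 -0.2]
zyaw 97.52662380128537 [ 0.003 -0.001 -1.   ]
```

View pics/wrist_a.png

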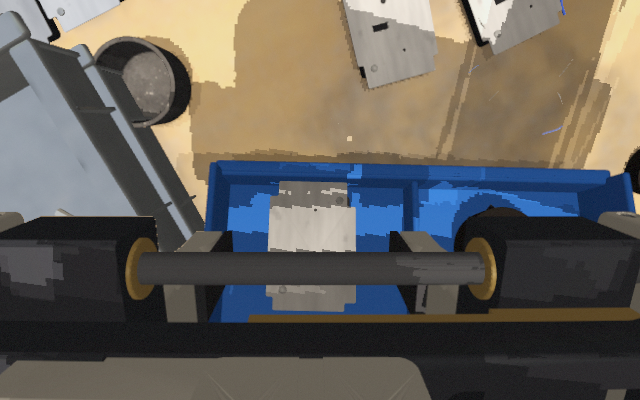

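View pics/scene_a.png

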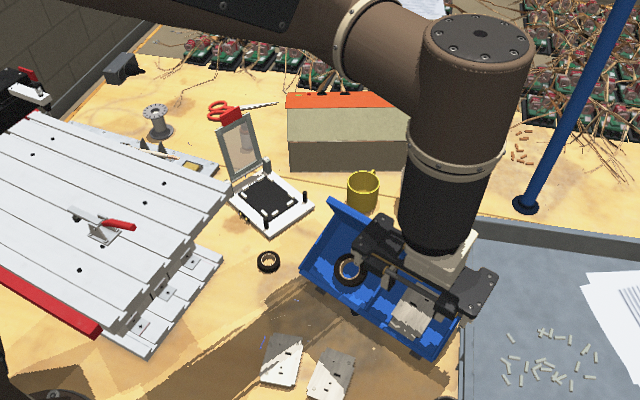

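Run:
```python
from ov import *
F=pickle.load(open("wrist_a.pkl","rb"));cm=cam(F);p=np.load("mod.npy");b,f,a=pickle.load(open("pose.pkl","rb"))
Mo=R.from_euler("ZY",[p[3],-p[4]])
C=np.array([(-.0445,.0305,.02),(-.0445,-.0305,.02),(.0445,-.0305,.02),(.0445,.0305,.02),(-.0445,.0305,.02)])
draw(F,(180,140,440,330),3,[((0,255,0),[Mo.apply(C)+p[:3]]),((0,0,255),[w(b,l) for l in binlines()])],"pics/wa.png")
```

```text
(no output)
```

View pics/wa.png

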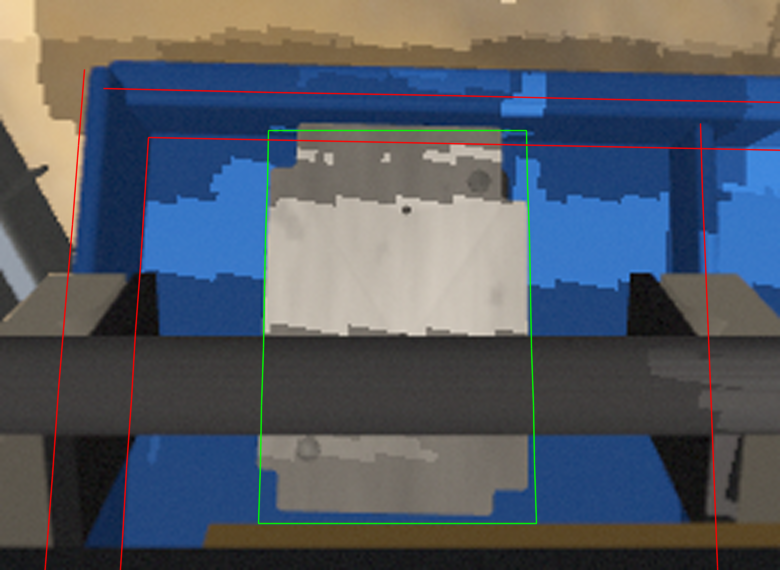

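```bash
python3 -m handwheel '{"gripper":[0.73,0.73,0.73,0.73,0.73,0.73,0.73,0.73],"travel":[[0,0.002,-0.06],[0,0.002,-0.1],[0,0.002,-0.12],[0,0.002,-0.14],[0,0.002,-0.155],[0,0.002,-0.17],[0,0.002,-0.174],[0,0.002,-0.174]],"spin":[0,0,0,0,0,0,0,0]}'; python3 look.py b wrist scene
```

```text
t: 8.0
eef_pos: [0.5657, -0.2619, 0.0685]
ee_rot: [1.612, 1.571, -2.97]
force: [-1.0, 1.4, -0.1]
width: 0.0756
8.1 [ 0.566 -0.262  0.069] [-2.0285  1.5702 -0.3272] [-0.121  0.436 -0.314  0.    -0.82  -1.32 ] 0.07575278271564508 [ 0.6 -0.6  0.1]
zyaw 97.47318615483047 [ 0.001 -0.    -1.   ]
```

View pics/wrist_b.png

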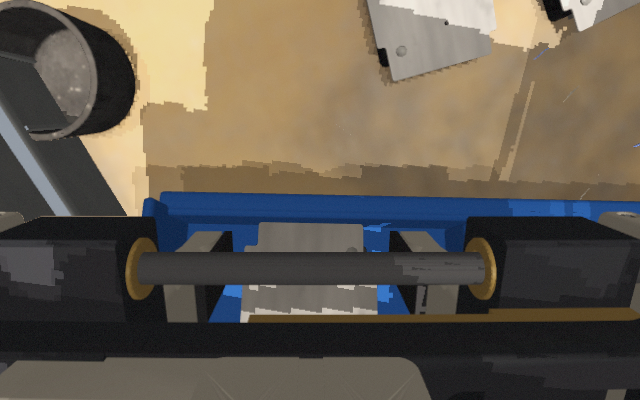

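View pics/scene_b.png

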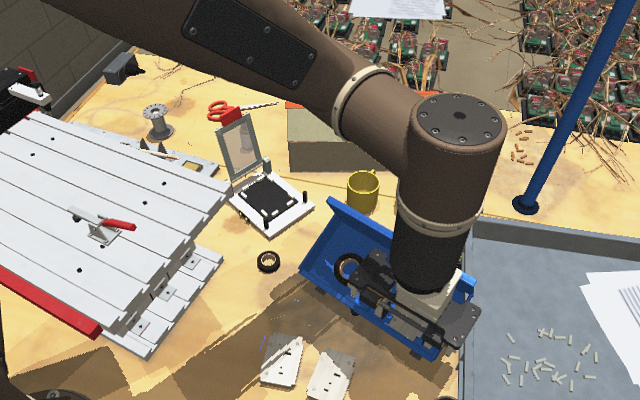

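```bash
python3 -m handwheel '{"gripper":[0.4,0.3,0.2,0.1,0,0,0,0],"travel":[[0,0,0],[0,0,0],[0,0,0],[0,0,0],[0,0,0],[0,0,0],[0,0,0],[0,0,0]],"spin":[0,0,0,0,0,0,0,0]}' 30
```

```text
t: 8.9
eef_pos: [0.5658, -0.262, 0.0688]
ee_rot: [-2.259, 1.571, -0.558]
force: [-1.4, 0.3, 4.1]
width: 0.0588
```

```bash
python3 -m handwheel '{"gripper":[0,0,0,0,0,0,0,0,0,0],"travel":[[-0.009,-0.001,0.018],[-0.018,-0.002,0.036],[-0.036,-0.004,0.072],[-0.054,-0.006,0.108],[-0.072,-0.008,0.144],[-0.09,-0.01,0.18],[-0.108,-0.012,0.216],[-0.13,-0.014,0.26],[-0.13,-0.014,0.26],[-0.13,-0.014,0.26]],"spin":[0,0,0,0,0,0,0,0,0,0]}'; python3 look.py c wrist scene top
```

```text
t: 9.9
eef_pos: [0.5003, -0.2688, 0.1992]
ee_rot: [-1.516, 1.569, 0.185]
force: [0.3, 0.1, -2.9]
width: 0.0585
10.05 [ 0.5003 -0.2687  0.1975] [1.099  1.569  2.7999] [-0.149  0.221 -0.295 -0.    -1.056 -1.292] 0.058961438687911205 [ 0.1 -0.9 -2.1]
zyaw 97.45601651351932 [-0.002  0.001 -1.   ]
```

View pics/scene_c.png

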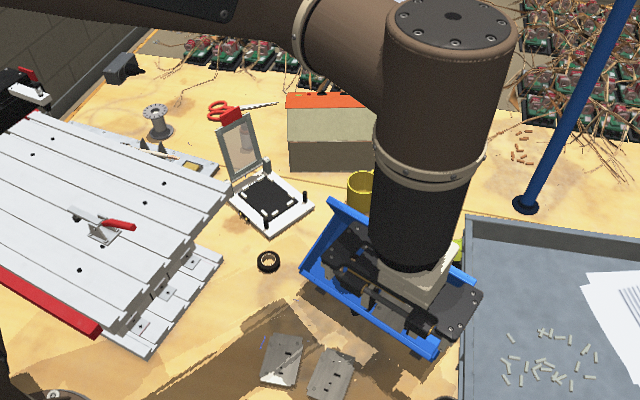

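View pics/wrist_c.png

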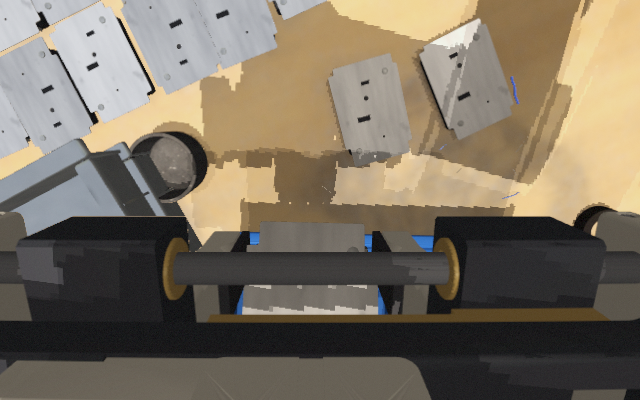

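```bash
python3 -m handwheel '{"gripper":[0,0,0,0,0,0,0,0,0,0,0,0,0,0,0,0,0,0,0,0],"travel":[[0,0,0.05],[0,0,0.11],[0,0,0.18],[0,0.02,0.24],[0.02,0.07,0.26],[0.04,0.13,0.26],[0.06,0.19,0.26],[0.08,0.25,0.26],[0.1,0.31,0.26],[0.12,0.37,0.26],[0.14,0.43,0.26],[0.16,0.49,0.26],[0.18,0.55,0.26],[0.2,0.61,0.26],[0.21,0.67,0.26],[0.22,0.72,0.26],[0.23,0.76,0.26],[0.235,0.78,0.26],[0.235,0.78,0.26],[0.235,0.78,0.26]],"spin":[0,0,0,0,0.1,0.2,0.3,0.4,0.5,0.6,0.7,0.8,0.9,1,1,1,1,1,1,1]}'; python3 -m handwheel '{"gripper":[0,0,0,0,0,0,0,0,0,0],"travel":[[0,0,-0.03],[0,0,-0.09],[0,0,-0.15],[0,0,-0.21],[0,0,-0.26],[0,0,-0.3],[0,0,-0.33],[0,0,-0.34],[0,0,-0.34],[0,0,-0.34]],"spin":[0.1,0.2,0.3,0.4,0.5,0.6,0.7,0.791,0.791,0.791]}';  python3 look.py d wrist scene top
```

```text
t: 12.05
eef_pos: [0.6181, 0.1207, 0.3281]
ee_rot: [1.232, 1.57, -2.565]
force: [-0.7, -0.1, -1.8]
width: 0.059
t: 13.05
eef_pos: [0.6185, 0.1204, 0.1591]
ee_rot: [-3.025, 1.57, 0.079]
force: [-0.7, -0.3, -1.4]
width: 0.0588
13.2 [0.6186 0.1209 0.1594] [-2.6976  1.5694  0.4085] [ 0.502  0.35  -0.207  0.    -1.012 -0.538] 0.05880309821493226 [ 1.  -0.2 -2.5]
zyaw 177.96652170140675 [ 0.001  0.001 -1.   ]
```

View pics/scene_d.png

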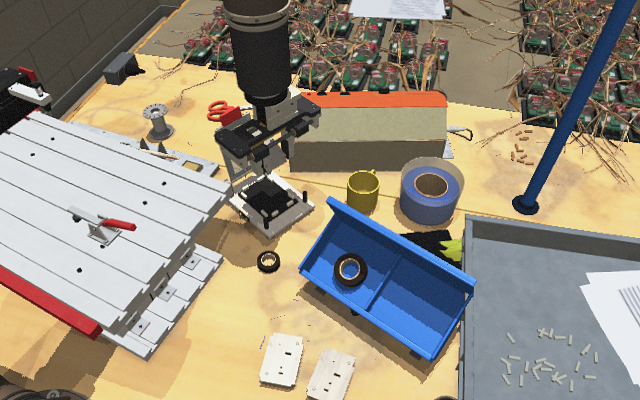

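View pics/wrist_d.png

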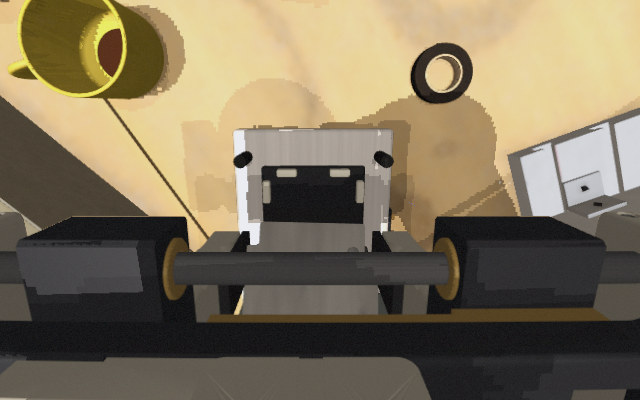

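View pics/top_d.png

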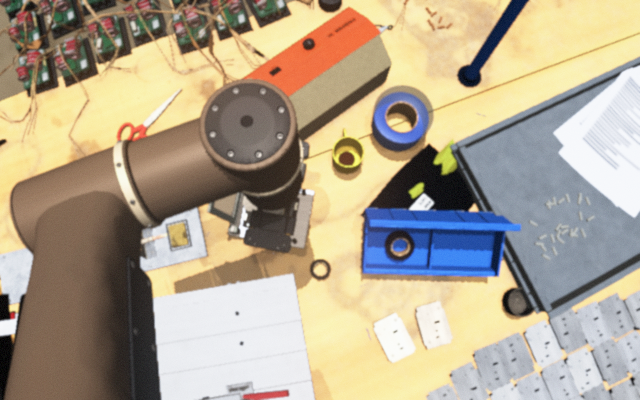

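Run:
```python
from ov import *
F=pickle.load(open("wrist_d.pkl","rb"));b,f,a=pickle.load(open("pose.pkl","rb"));cm=cam(F)
d=np.array([0,.0341,-.0105]) # heading frame guess
hd=np.radians(177.97-90);tcp=np.array([.6186,.1209,.1594])
org=tcp+[.0341*np.cos(hd),.0341*np.sin(hd),-.0105]
Mo=R.from_euler("ZY",[hd,-np.radians(26)])
C=np.array([(-.0445,.0305,.02),(-.0445,-.0305,.02),(.0445,-.0305,.02),(.0445,.0305,.02),(-.0445,.0305,.02)])
draw(F,(200,110,430,330),3,[((0,0,255),[w(f,l) for l in fixlines()]),((0,255,0),[Mo.apply(C)+org])],"pics/wd.png")
```

```text
(no output)
```

View pics/wd.png

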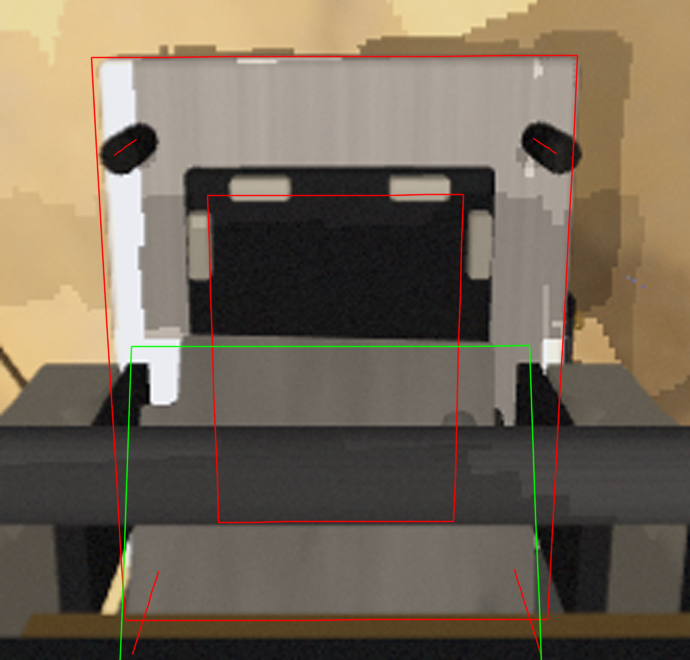

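```bash
python3 -m handwheel '{"gripper":[0,0,0,0,0,0,0,0],"travel":[[-0.002,0.002,-0.05],[-0.002,0.002,-0.1],[-0.002,0.002,-0.14],[-0.002,0.002,-0.17],[-0.002,0.002,-0.19],[-0.002,0.002,-0.2],[-0.002,0.002,-0.204],[-0.002,0.002,-0.204]],"spin":[0,0,0,0,0,0,0,0]}'; python3 look.py e wrist scene
```

```text
t: 14.0
eef_pos: [0.6176, 0.1222, 0.057]
ee_rot: [-2.785, 1.57, 0.322]
force: [0.1, -0.4, -2.4]
width: 0.0589
14.1 [0.6177 0.1223 0.0574] [-2.704   1.5695  0.4037] [ 0.505  0.458 -0.31   0.    -0.801 -0.539] 0.058613433617117704 [-0.3  0.2 -3.1]
zyaw 178.06008172454236 [ 0.001  0.001 -1.   ]
```

View pics/wrist_e.png

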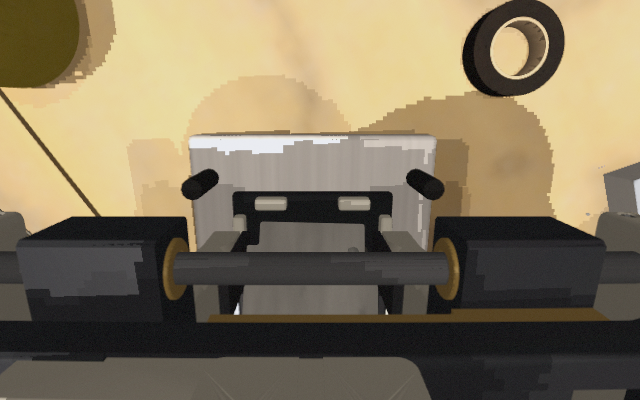

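Run:
```python
from ov import *
draw(pickle.load(open("scene_e.pkl","rb")),(195,85,335,235),4,[],"pics/se.png")
```

```text
(no output)
```

View pics/se.png

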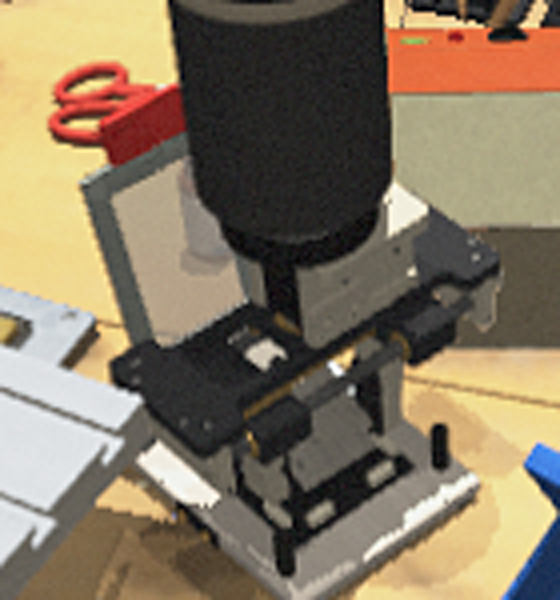

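```bash
python3 -m handwheel '{"gripper":[0,0,0],"travel":[[0,0,-0.004],[0,0,-0.004],[0,0,-0.004]],"spin":[0,0,0]}' 8;python3 -m handwheel '{"gripper":[0,0,0,0,0,0],"travel":[[0,0,0],[0,0,0],[0,0,0],[0,0,0],[0,0,0],[0,0,0]],"spin":[0,0,0,0,0,0]}' 3; python3 look.py g wrist
```

```text
t: 14.4
eef_pos: [0.6175, 0.1222, 0.0549]
ee_rot: [-2.714, 1.57, 0.394]
force: [0.1, -0.1, -0.7]
width: 0.0596
t: 15.0
eef_pos: [0.6173, 0.1221, 0.0546]
ee_rot: [2.864, 1.571, -0.312]
force: [0.1, 0.4, -0.0]
width: 0.0602
15.05 [0.6172 0.1221 0.0545] [ 1.5047  1.5708 -1.6709] [ 0.505  0.461 -0.313  0.    -0.797 -0.539] 0.06062760892618376 [ 0.6 -0.8 -1.5]
zyaw 178.05546769604194 [-0. -0. -1.]
```

View pics/wrist_g.png

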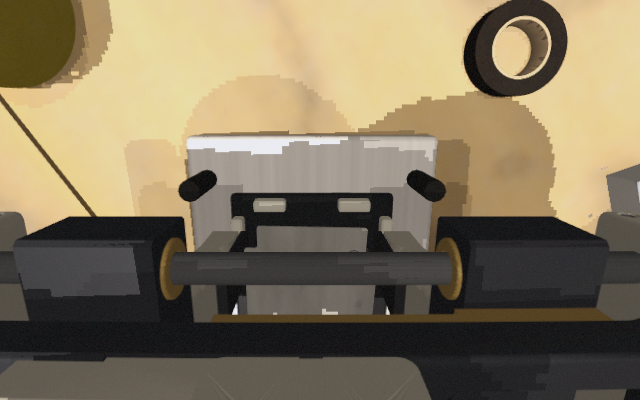

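```bash
python3 -m handwheel '{"gripper":[0.4,0.42,0.44,0.46,0.46,0.46,0.46],"travel":[[0,0,0],[0,0,0],[0,0,0],[0,0,0],[0,0,0],[0,0,0],[0,0,0]],"spin":[0,0,0,0,0,0,0]}'; python3 look.py i wrist scene
python3 - <<'E'
from ov import *
draw(pickle.load(open("scene_i.pkl","rb")),(195,85,335,235),4,[],"pics/si.png")
E
```

```text
t: 15.75
eef_pos: [0.6172, 0.1221, 0.0546]
ee_rot: [-0.819, 1.571, 2.289]
force: [-0.4, -0.2, 0.1]
width: 0.0639
15.85 [0.6172 0.1221 0.0545] [ 0.6343  1.5707 -2.5411] [ 0.505  0.461 -0.313  0.    -0.797 -0.539] 0.06397636649647441 [ 0.8 -0.1  0.1]
zyaw 178.05933951762262 [-0. -0. -1.]
```

View pics/wrist_i.png

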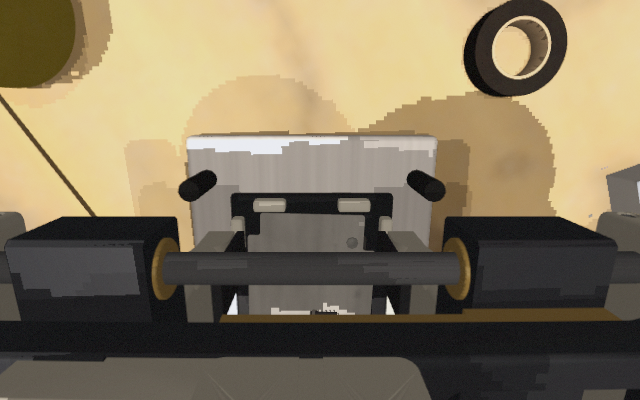

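View pics/si.png

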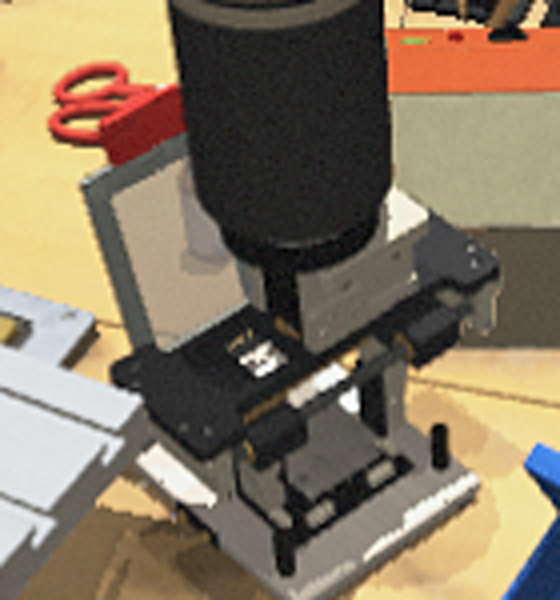

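```bash
python3 -m handwheel '{"gripper":[0.6,0.6,0.6,0.6,0.6,0.6,0.6,0.6,0.6,0.6,0.6],"travel":[[0,0,0],[0,0,0],[0,0,0.02],[0,0,0.06],[0,0,0.14],[0,0,0.22],[0,0,0.3],[0,0,0.38],[0,0,0.44],[0,0,0.5],[0,0,0.5]],"spin":[0,0,0,0,0,0,0,0,0,0,0]}'; python3 look.py j wrist scene
python3 - <<'E'
from ov import *
b,f,a=pickle.load(open("pose.pkl","rb"))
FL=[w(f,l) for l in fixlines()]
C=np.array([(.0305,-.0445,.042),(-.0305,-.0445,.042),(-.0305,.0445,.042),(.0305,.0445,.042),(.0305,-.0445,.042)])
L=[((0,0,255),FL),((0,255,0),[w(f,C)])]
draw(pickle.load(open("scene_j.pkl","rb")),(195,85,335,235),4,[],"pics/sj.png")
draw(pickle.load(open("wrist_j.pkl","rb")),(220,100,400,330),3,L,"pics/wj.png")
E
```

```text
t: 16.95
eef_pos: [0.6189, 0.1223, 0.3108]
ee_rot: [-2.803, 1.562, 0.305]
force: [0.5, 0.3, 0.6]
width: 0.0702
17.05 [0.6172 0.1222 0.3059] [-2.5028  1.5685  0.6049] [ 0.505  0.251 -0.002 -0.    -1.315 -0.539] 0.0701430298796172 [ 0.1  0.9 -1. ]
zyaw 178.0556863360127 [ 0.002  0.001 -1.   ]
```

View pics/wj.png

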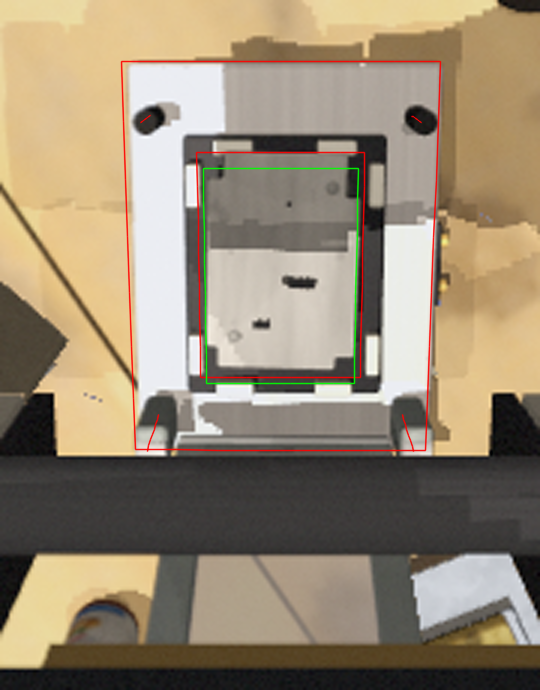

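View pics/sj.png

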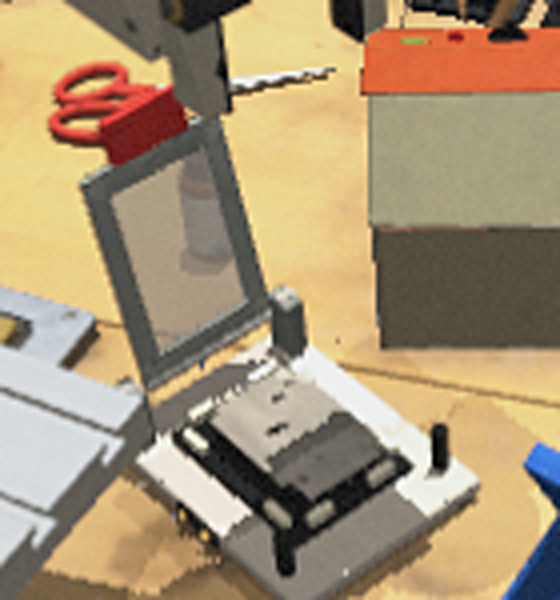

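View pics/wrist_j.png

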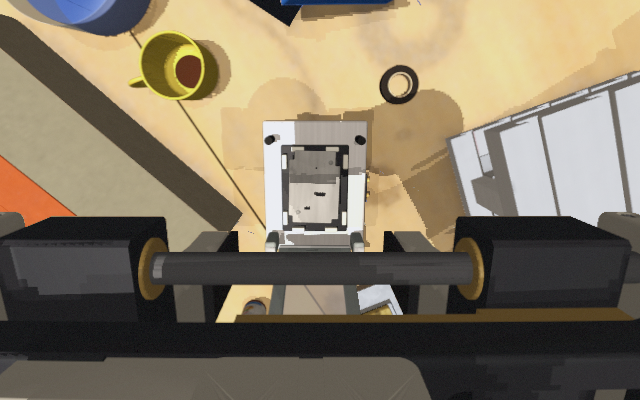

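Run:
```python
from ov import *
draw(pickle.load(open("scene_j.pkl","rb")),(235,170,305,220),11,[],"pics/sj2.png")
draw(pickle.load(open("wrist_j.pkl","rb")),(275,135,355,240),5.7 and 6,[],"pics/wj2.png")
```

```text
(no output)
```

View pics/sj2.png

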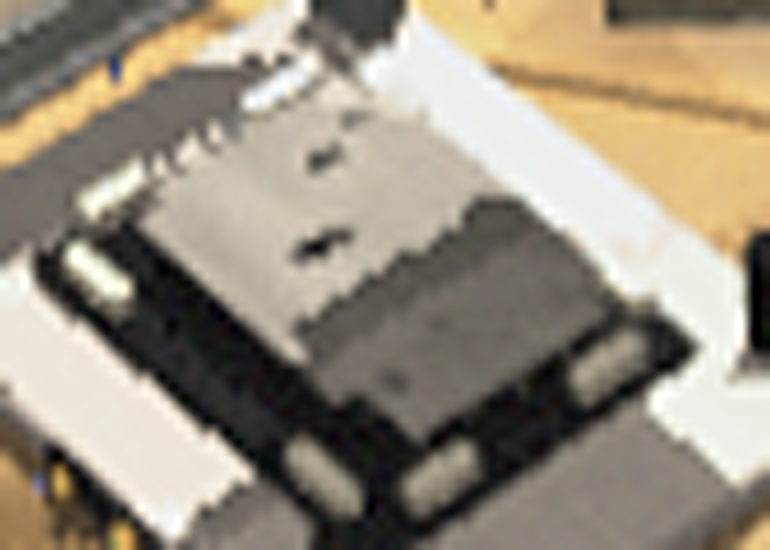

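View pics/wj2.png

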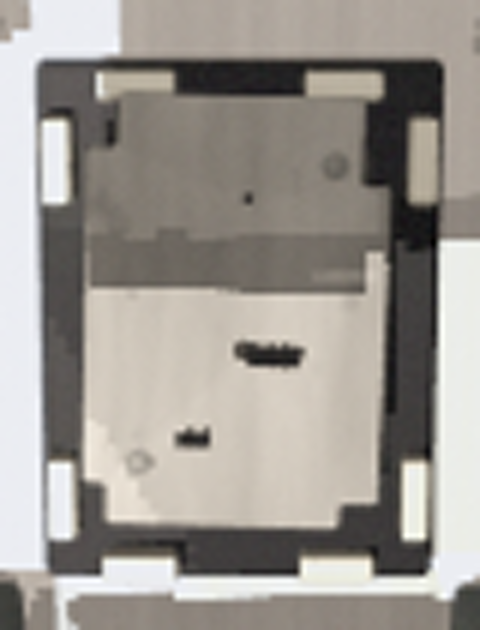

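The module lies flat in the nest with all stops visible, about 4 mm towards -y and held in by the stops. Next is the lid: shut the fingers, pass over it, come down behind the tab and sweep it shut.

```bash
python3 -m handwheel '{"gripper":[-1,-1,-1,-1,-1,-1,-1,-1,-1,-1,-1,-1,-1,-1],"travel":[[0.01,0.06,0],[0.01,0.14,0],[0.01,0.22,0],[0.01,0.3,0],[0.01,0.356,0],[0.01,0.356,0],[0.01,0.356,-0.04],[0.01,0.356,-0.1],[0.01,0.356,-0.16],[0.01,0.356,-0.21],[0.01,0.356,-0.238],[0.01,0.356,-0.238],[0.01,0.356,-0.238],[0.01,0.356,-0.238]],"spin":[0,0,0,0,0,0,0,0,0,0,0,0,0,0]}' 10; python3 look.py k scene wrist top
```

```text
t: 18.45
eef_pos: [0.623, 0.3004, 0.1873]
ee_rot: [-2.57, 1.568, 0.537]
force: [-0.3, -0.4, 0.4]
width: 0.0002
18.6 [0.6226 0.3004 0.1869] [-2.4396  1.5688  0.6681] [ 0.731  0.421 -0.029  0.    -1.118 -0.765] 0.0004363497293326958 [-0.5 -0.3  0.5]
zyaw 178.06047020278453 [ 0.002  0.001 -1.   ]
```

View pics/scene_k.png

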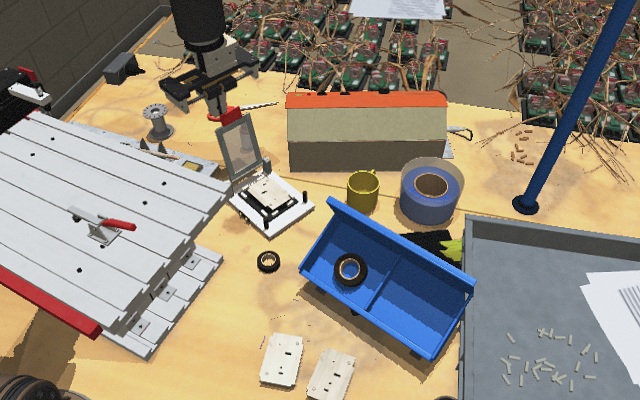

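View pics/wrist_k.png

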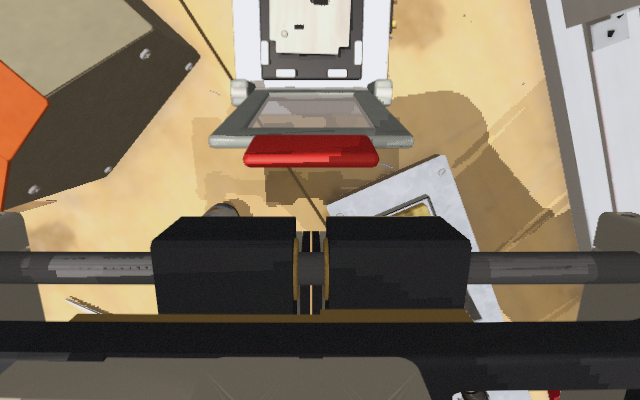

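```bash
python3 -m handwheel '{"gripper":[-1,-1,-1,-1,-1,-1,-1,-1,-1,-1,-1,-1,-1,-1,-1,-1],"travel":[[0,-0.04,0],[0,-0.07,0],[0,-0.09,0],[0,-0.11,0],[0,-0.13,0],[0,-0.15,0],[0,-0.17,0],[0,-0.19,0],[0,-0.21,0],[-0.002,-0.23,-0.004],[-0.002,-0.25,-0.01],[-0.004,-0.265,-0.016],[-0.004,-0.28,-0.024],[-0.004,-0.29,-0.028],[-0.004,-0.3,-0.033],[-0.004,-0.3,-0.033]],"spin":[0,0,0,0,0,0,0,0,0,0,0,0,0,0,0,0]}'; python3 look.py l scene wrist
python3 - <<'E'
from ov import *
draw(pickle.load(open("scene_l.pkl","rb")),(195,65,335,215),4,[],"pics/sl.png")
E
```

```text
t: 20.2
eef_pos: [0.6201, 0.1493, 0.1687]
ee_rot: [0.779, 1.57, -2.397]
force: [0.2, 0.4, 0.7]
width: 0.0006
20.3 [0.6202 0.1498 0.169 ] [ 1.1019  1.5702 -2.0738] [ 0.543  0.355 -0.177  0.    -1.04  -0.577] 0.0006818613721542807 [-0.7 -0.5 -0.2]
zyaw 178.04867698091857 [-0. -0. -1.]
```

View pics/sl.png

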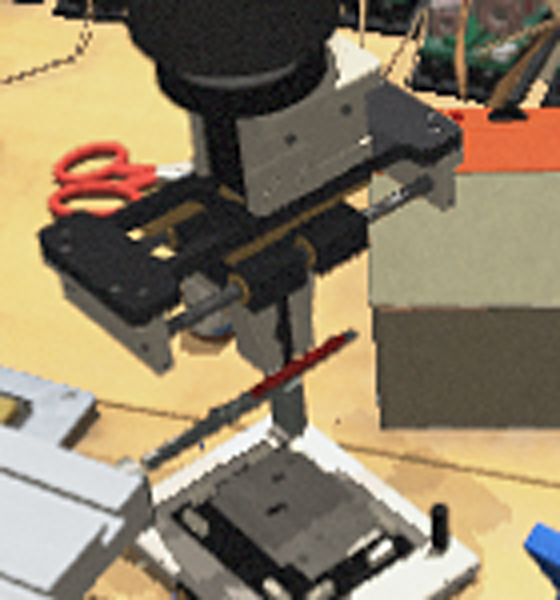

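View pics/wrist_l.png

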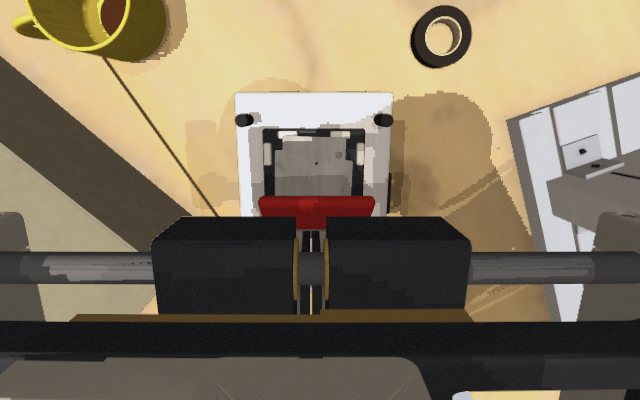

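```bash
python3 -m handwheel '{"gripper":[-1,-1,-1,-1,-1,-1,-1,-1,-1,-1,-1,-1,-1,-1,-1],"travel":[[0,-0.02,-0.015],[0,-0.04,-0.032],[0,-0.055,-0.048],[0,-0.068,-0.063],[-0.001,-0.08,-0.083],[-0.001,-0.092,-0.105],[-0.002,-0.102,-0.125],[-0.002,-0.106,-0.145],[-0.003,-0.11,-0.165],[-0.003,-0.112,-0.18],[-0.003,-0.113,-0.19],[-0.003,-0.113,-0.196],[-0.003,-0.113,-0.2],[-0.003,-0.113,-0.202],[-0.003,-0.113,-0.202]],"spin":[0,0,0,0,0,0,0,0,0,0,0,0,0,0,0]}'; python3 look.py m scene wrist
python3 - <<'E'
from ov import *
draw(pickle.load(open("scene_m.pkl","rb")),(195,85,335,235),4,[],"pics/sm2.png")
E
```

```text
t: 21.8
eef_pos: [0.6187, 0.0935, 0.0718]
ee_rot: [2.767, 1.569, -0.407]
force: [-12.4, -0.2, 30.6]
width: 0.0003
21.9 [0.6187 0.0936 0.0718] [ 2.8799  1.5694 -0.2942] [ 0.462  0.435 -0.308  0.001 -0.827 -0.496] 0.00021267549704977992 [-11.4  -0.2  29.3]
zyaw 178.13987838706223 [ 0.001 -0.    -1.   ]
```

View pics/sm2.png

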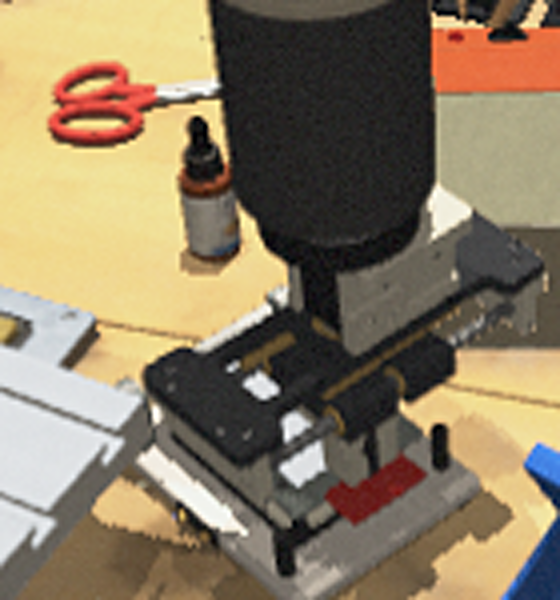

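The lid is on its stop: 30 N of pushback with the fingertips at 53 mm, which is where the shut lid's top should be. I'll retreat and check.

```bash
python3 -m handwheel '{"gripper":[-1,-1,-1,-1,-1,-1,-1,-1,-1,-1,-1,-1,-1],"travel":[[0,0,0.005],[0,0,0.015],[0,0,0.05],[0,0,0.12],[0,0,0.2],[0,0,0.3],[0,0,0.4],[0,0.05,0.48],[0,0.15,0.5],[0,0.25,0.5],[0,0.3,0.5],[0,0.3,0.5],[0,0.3,0.5]],"spin":[0,0,0,0,0,0,0,0,0,0,0,0,0]}'; python3 look.py n scene wrist top
python3 - <<'E'
from ov import *
b,f,a=pickle.load(open("pose.pkl","rb"))
for ang,n in((0,"0"),(.06,"6")):
  L=[((0,0,255),[w(f,l) for l in fixlines()][:1]),((0,255,0),[w(f,l) for l in lidlines(ang)])]
  draw(pickle.load(open("scene_n.pkl","rb")),(215,135,325,245),5,L,f"pics/sn{n}.png")
E
```

```text
t: 23.2
eef_pos: [0.6185, 0.2443, 0.3174]
ee_rot: [0.676, 1.57, -2.498]
force: [-0.7, -0.7, 1.6]
width: 0.0001
23.35 [0.6188 0.2427 0.3181] [ 1.2363  1.5706 -1.94  ] [ 0.667  0.309  0.102  0.    -1.365 -0.701] 2.107002266467015e-06 [-0.3  0.  -0.2]
zyaw 178.01147943572818 [-0. -0. -1.]
```

View pics/sn0.png

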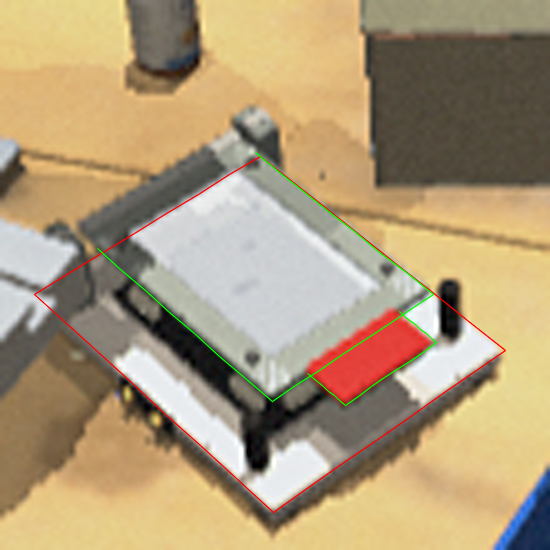

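View pics/scene_n.png

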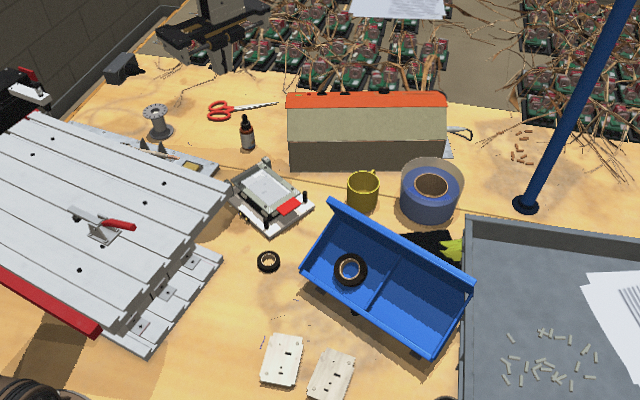

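View pics/wrist_n.png

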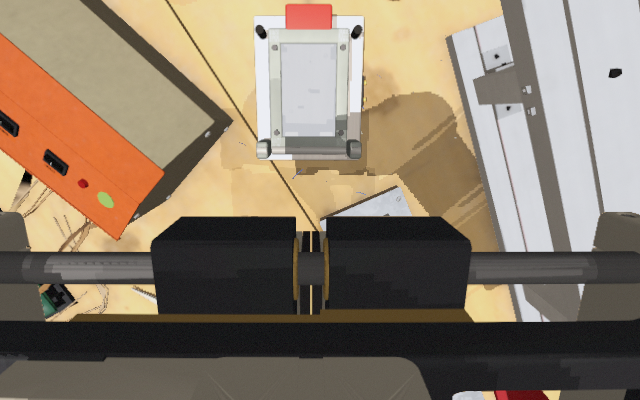

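```bash
python3 -c "
from station import arm
print(arm.job_done()); s=arm.get_state(); print(s['t'],s['force'])"
```

```text
the job is handed in; nothing more can be done
None
the job is handed in; nothing more can be done
```

The job is done and handed in at about 23.4 s of the 64 s allowed. `job_done()` gives no verdict, so I only have my own checks to go on.

**What I did**
- **Lift:** The moves can't tilt the tool, so I gripped the module's lower third with the tool upright. I drew it out square to the bin floor.
- **Placing:** I set it in the nest still tilted and eased the grip so it settled flat, then let go and backed off.
- **Lid:** I shut the fingers, went over the lid and swept it shut from behind.

**Last checks**
- **Module:** After letting go, and with the lid still open, it lay flat, cover up and inside the stops, all of which were visible. It sits about 4 mm off centre towards the fixture's -y (limit 9 mm). I did not measure its position again through the lid window after shutting, but it looked unmoved.
- **Lid:** It pressed back with about 30 N with the fingertips at 53 mm, the height of the shut lid's top. In the last picture the tab matches the drawn outline for a shut lid to within about a pixel. I did not fit the angle numerically.
- **Tape, mug and bottle:** The tape roll and the mug looked unmoved by eye, and the bottle stands upright. I did not measure how far any of them moved.
- **Robot:** The arm was clear, with about 0 N on the wrist.

**What disagreed**
- My bin fit was 2–3 px off at the lip and the back wall. I relied on the module's own fit instead (residual under 1 px, slope 26.1°).
- The fingers read 59 mm on the 61 mm module.

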